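Put a gauge block away and shut its slide-top case

TASK

Stand the loose gauge block, the same way up as it stands now, in the empty slot of the wooden slide-top case, all the way down, then slide the lid along its channel and over the small sprung ridge at the far end until the lid is fully home against the end stop with the ridge clicked up into its notch. Push gently: it takes a firm push to ride over the ridge, but do not ram the lid, bear down on it or press on once you feel the stop. Leave the block in its slot and the lid shut.

Things in the scene. Friction and masses are not known exactly. Their poses are not given: they have to be found in the camera images.
- case: Pale wooden slide-top case fixed to the bench, 170 x 90 mm, 45 mm high. Origin at bench level; x is the direction in which the lid slides shut, z up. Spans x -80 (mouth end, lid sticks out here) to +90 mm (far end), y +-45 mm. The lid slides on side ledges at z = 34 mm, under lips (z 41 to 45 mm) that leave an opening 66 mm wide.
- slot (a point): Centre of the floor of the empty slot, the one nearer the far end (case x 12, y 0, z 6 mm); axes as the case's. Slot 34 mm long in x, 13 mm wide in y, 12 mm deep, in an insert whose top is 12 mm above this point. The other slot, 50 mm nearer the mouth, holds a shorter block that stays.
- keeper_mid (a point): Point on the case (x 67, y 0, z 34 mm) where the face of the upright metal end stop would be at mid-setting; stop 60 mm wide, 9 mm high. The keeper that carries stop, ridge and pin is set by hand: its true place along case x is unknown, up to 12 mm either way (it does not shift in use), so the shut position must be felt. The ridge's crest is 10 mm before the stop face.
- lid: Loose wooden lid, 138 (x) x 76 x 6 mm, about 90 g, partly open in the case's grooves with 1 mm play. Origin on its underside, 66 mm behind the nose and 72 mm before the rear edge; x points in the closing direction. The nose is ramped below, with a 10 mm notch for the ridge behind it. Shut: origin at case x = +1 +-12 mm, z = 34 mm. Starts at case x = -76 to -86 mm; rear may droop.
- lid_rib (a point): Centre of the push rib across the lid's top near its rear (lid x -56 mm, 13 mm above the underside): a rounded bar 10 mm thick in x, 44 mm long in y, 14 mm proud of the lid's top (z 6 to 20 mm over the underside). Push its rear (-x) face with closed fingertips, or pinch it across the 10 mm.
- ridge (a joint): How far the sprung metal ridge (rounded bar 40 mm long, 2.5 mm proud of the ledges) is pressed down, m: 0 = up, at most 0.003. Pressed while the lid's nose rides over it, about 13 to 4 mm before home; springs back to 0 into the notch at home. Riding over takes about 5 to 10 N of push; then the lid runs free for a few mm to the rigid stop.
- pin (a joint): How far the small, weakly sprung steel bumper pin in the middle of the end stop is pushed in, m: 0 = sticks out 5 mm towards the lid, 0.005 = flush with the stop face. The nose touches it only after it has passed the ridge; with the lid home it stays pushed in by 2 to 5 mm. It takes under 1 N.
- gauge_block: Loose bare steel gauge block, 9 x 30 mm, 25 mm tall, 53 g, standing on the bench. Origin: centre of its underside; x across the 9 mm (grip it across x from above), y along the 30 mm, z up. In the slot it stands the same way up with its y along the case's x (either way round), and its top is 3 mm under the lid.

How it is judged (in metres and radians):
On the way:
1. the gauge block stands in the slot, fully down (z of gauge_block in the frame of slot below 0.003 m and horizontal distance between gauge_block and slot below 0.005 m and angle between gauge_block's own z axis and vertical below 0.15 rad), for 0.2 s.
At the end, for the whole second after the job is handed in: The gauge block stands upright in the slot (within 5 mm of its centre, underside within 3 mm of the slot floor); the lid lies in its channel, at rest, home at the end stop (bumper pin pushed in more than 1 mm) with the ridge sprung up in the lid's notch (pressed less than 0.8 mm) (all of step 1 and z of lid in the frame of case between 0.032 and 0.037 m and value of joint pin above 0.001 m and value of joint ridge below 0.0008 m and linear speed of lid below 0.01 m/s); the robot touches nothing.
It fails at once if the lid is rammed or forced: more than 25 N between the lid and the case (contact force between lid and case above 25 N).
It also fails if it takes over 58 s, if anything falls off the work surface, if the arm or the gripper's body presses on something with over 40 N, if the wrist force passes 120 N, or if a joint passes its speed limit or range.

ROBOT

A 6-joint arm with a two-finger parallel gripper is mounted at the origin on a cart in front of the work surface, level with it; the furniture and walls round the work are solid. World frame = base frame: x ahead of the robot, y to its left, z up, the work surface at z = 0. Lengths are in m, angles in degrees, forces in N, time in s.
With the tool pointing down it reaches from about 0.4 to 0.825 m from the base axis. Payload 7 kg.
Tool frame: the origin (TCP) lies midway between the tips of the shut fingers; the grasp point (between the pads) lies 19 mm behind it; z points along the fingers, y is the line along which they close (so a half turn about z gives the same grasp; the last joint's range is limited). The gripper opens to 88 mm and grips with 3 to 60 N. Pads are 19 mm wide; open, the fingers measure 130 mm over their backs; the gripper's body (78 mm by 193 mm) begins 47 mm behind the grasp point.
Start: joints at [90.648, 20.546, 0.682, 0, -70.136, -16.507], TCP at [0.184, 0.649, 0.227] pointing down, gripper open.
Joint ranges: [-176.03, 176.03], [-82.01, 121.73], [-58.28, 71.71], [-173.87, 95.51], [-174.79, -0.11], [-173.66, 173.66]. Speed limits (degrees/s): [136.94, 136.94, 172.46, 180, 180, 180].

INTERFACE

Orientations are given as [roll, pitch, yaw] about the fixed x, y, z axes, in that order (R = Rz(yaw) Ry(pitch) Rx(roll)).
In Python, from plant import ctrl, viewer, close_job gives the robot as it stands. The module is installed in compiled form; this text tells all that it offers.
- The arm moves only by the tool step_arm, never from a script. Its argument "moves" is a list that holds one entry, the list of rows, each a list of 5 numbers: the shift along the world's x, y, z in cm, then the turn about the world's z in rad, then the finger opening in cm, from 0 to 8.76. In form: [[[tx, ty, tz, twist, grip], ...]]. A call has 1 to 10 rows; each row shifts and turns the commanded pose from where the row before left it; what a row does not reach is not made up. A row lasts 1/10 s, in which the tool goes at most 50 mm and 8.59 degrees, less where a joint would pass 70% of its speed; a pose out of reach is approached as far as the arm can. A call with a gripper value outside its range is refused whole. The fingers move at their own pace and stop on an object; the grip force is fixed at half the most. Time passes only in rows, so rows that do not move let the fingers close. It gives the time, the measured TCP pose, the force, the opening and the grip force at its end, in the units of the state.
- ctrl.get_obs(): the state, without advancing time (a new reading comes with each control period).
- viewer.snapshot(name): name is "scene" or "top" or "wrist"; returns (picture, depth): 480x640x3 uint8, blue, green, red; 480x640 float32, m along the optical axis (not along the pixel's ray), 0 where there is no reading.
- viewer.camera_info(name): a dict with "camera_matrix" (3x3 intrinsics, pixels), "eye" and "orientation" of the camera in the world. Camera axes: x right, y down, z forward; pixel columns grow to the right and rows downward; lengths in m; the calibration is good to about 2 mm. The wrist camera is an equidistant fisheye: a pixel r from the principal point sees the ray r / f radians off the axis. A picture is of the moment at which its call begins: read the wrist's pose just before it. camera_info takes no time and is no camera call; for the wrist camera it gives the pose at the moment of the call.
- close_job(): hands the job in; it is judged then, once.
The state is a dict: "clock": time; "joint_pos": joint angles; "qvel": joint speeds; "tau": joint torques, N m; "tool_pos": TCP position; "orientation": TCP orientation; "force": force on the tool from outside, world axes, zero at the start; "moment": the same for the moment, N m; "opening": finger opening in m; "gripper_force": force on a finger pad.
Only numpy, scipy, OpenCV 4.12 (cv2) and the standard library are available. Lean on these libraries where they do the work, as an engineer would, in place of code of your own. Each camera call takes 0.05 s, during which the arm holds its last target. There are 200 camera calls.

## Working session

There is one attempt and no reset: what is moved stays moved. The work goes in short steps, Python scripts to look and compute and a tool call to move; the robot and the scene stay as the last step left them, time stands still between calls to the robot, and variables do not carry over. Pictures are saved under pics/ and viewed, at most 13 in all, crops included, and the job is handed in when it is done.

Besides the shell and the picture viewer there is one more tool, called after "Request:" as name(argument=value, ...) on one line, values as JSON. step_arm: Moves the arm, as the interface text tells. Its arguments: {"type":"object","properties":{"moves":{"type":"array","items":{"type":"array","items":{"type":"array","items":{"type":"number"}}}}},"required":["moves"]}

```bash
mkdir -p pics
cat > h.py <<'E'
import numpy as np,cv2
from plant import ctrl,viewer,close_job
def cam(n):
    c=viewer.camera_info(n);return c
E
python3 - <<'E'
from h import *
for n in("scene","top"):
    c=cam(n);print(n,c)
    p,d=viewer.snapshot(n);cv2.imwrite(f"pics/{n}0.png",p);np.savez(f"{n}0.npz",p=p,d=d)
print(cam("wrist"))
p,d=viewer.snapshot("wrist");cv2.imwrite("pics/wrist0.png",p);np.savez("wrist0.npz",p=p,d=d)
print(ctrl.get_obs())
E
```

```text
scene {'camera_matrix': array([[562.56789661,   0.        , 325.31804262],
       [  0.        , 562.56789661, 251.37262236],
       [  0.        ,   0.        ,   1.        ]]), 'eye': array([ 0.1238166 , -0.4993935 ,  0.55962424]), 'orientation': array([-125.25151313,   -0.34799338,  -40.65104923])}
top {'camera_matrix': array([[449.87304272,   0.        , 317.34887477],
       [  0.        , 449.87304272, 231.89644434],
       [  0.        ,   0.        ,   1.        ]]), 'eye': array([0.54316577, 0.03858659, 0.91200481]), 'orientation': array([-177.52529553,   -1.32063072,  -88.93992716])}
{'camera_matrix': array([[371.64829954,   0.        , 325.18806891],
       [  0.        , 371.64829954, 236.05742222],
       [  0.        ,   0.        ,   1.        ]]), 'eye': array([0.26069528, 0.62678061, 0.38329581]), 'orientation': array([ 1.63147398e+02, -3.90693677e-03, -1.05810669e+02])}
{'clock': 0.15, 'joint_pos': array([ 9.06473741e+01,  2.05798380e+01,  6.47147210e-01, -1.38690849e-02,
       -7.01377478e+01, -1.65063929e+01]), 'qvel': array([ 0.07782241, -0.11724534,  0.17246075,  0.09749966,  0.01598137,
       -0.02761165]), 'tau': array([-2.20582398e-03, -5.83274603e+01,  2.93289220e+01,  7.00123966e+00,
        8.74921388e-03, -1.06929299e-04]), 'tool_pos': array([0.18439359, 0.64894145, 0.22587486]), 'orientation': array([ 1.79928759e+02, -7.51241158e-03, -1.58637343e+01]), 'force': array([-0.49954387,  0.48939212, -0.20317515]), 'moment': array([-0.01765393, -0.0212706 ,  0.03570431]), 'gripper_force': 0.0, 'opening': 0.08730625827513114}
```

View pics/top0.png

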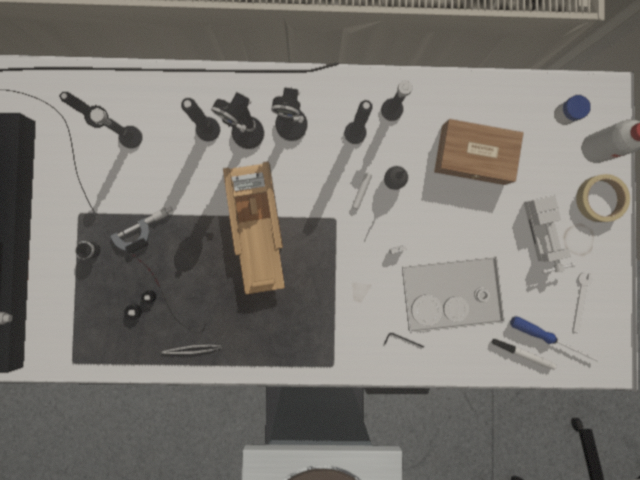

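View pics/wrist0.png

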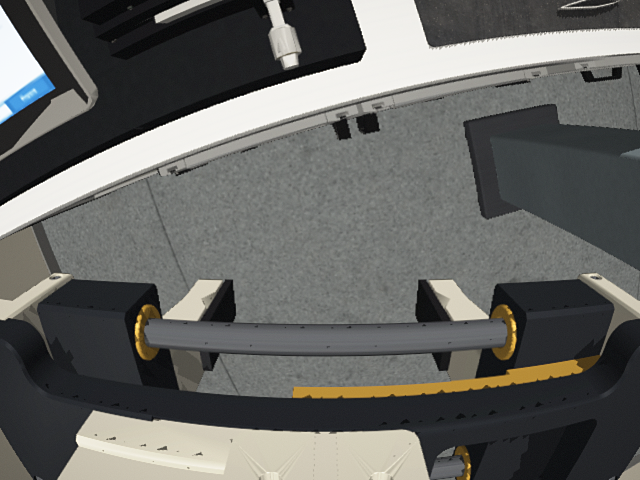

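The top view shows the case at about (255,225), with its far end up and its lid sticking out at the bottom. A block candidate is at (397,250). The wrist view shows only the floor and the bench edge. Next I'll zoom in.

Run:
```python
from h import *
a=np.load("top0.npz")['p']
A=cv2.resize(a[150:305,210:300],None,fx=4,fy=3.87,interpolation=cv2.INTER_CUBIC)
B=cv2.resize(a[160:270,340:430],None,fx=4.4,fy=4.4,interpolation=cv2.INTER_CUBIC)
o=np.zeros((600,800,3),np.uint8);o[:min(600,A.shape[0]),:A.shape[1]]=A[:600];o[:B.shape[0],400:400+B.shape[1]]=B[:,:400]
cv2.imwrite("pics/c1.png",o)
```

```text
(no output)
```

View pics/c1.png

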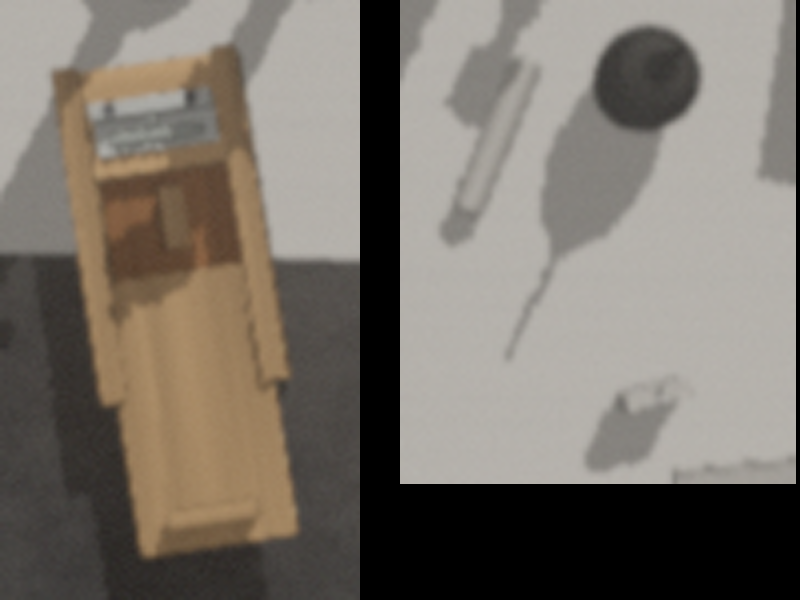

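View pics/scene0.png

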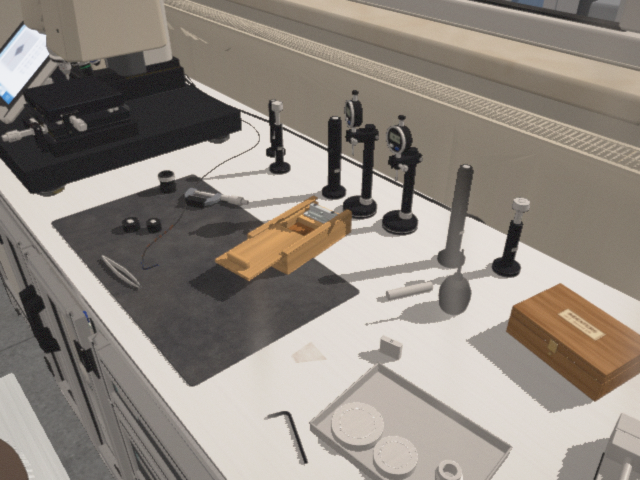

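The scene view shows the block standing at (391,347) and the case at (290,240). The crop shows the empty slot at about (175,215) in crop pixels, with the keeper and pin beyond it. Now I'll turn these into positions.

```bash
cat >> h.py <<'E'
from scipy.spatial.transform import Rotation as R
def ray(n,px,c=None):
    c=c or cam(n);K=c["camera_matrix"];u=(px[0]-K[0,2])/K[0,0];v=(px[1]-K[1,2])/K[1,1]
    if n=="wrist":
        t=np.hypot(u,v);s=np.sin(t)/t if t>0 else 1;d=np.array([u*s,v*s,np.cos(t)])
    else: d=np.array([u,v,1.])
    return c["eye"],R.from_euler("xyz",c["orientation"],degrees=True).apply(d)
def onplane(n,px,z,c=None):
    e,d=ray(n,px,c);return e+d*(z-e[2])/d[2]
E
python3 - <<'E'
from h import *
P=[onplane("top",p,.045) for p in [(223.75,168.1),(270,162.4),(235,254.7),(281.2,248.2)]]
for p in P:print(p.round(4))
fl,fr,nl,nr=P
print("len",np.linalg.norm(fl-nl),np.linalg.norm(fr-nr),"w",np.linalg.norm(fl-fr),np.linalg.norm(nl-nr))
ax=(fl+fr-nl-nr)/2;th=np.arctan2(ax[1],ax[0]);print("yaw",np.degrees(th));
m=(fl+fr+nl+nr)/4;x=np.array([np.cos(th),np.sin(th)]);print("origin",m[:2]-.005*x,"slot",m[:2]+.007*x)
# block crossing
e1,d1=ray("scene",(391,347));e2,d2=ray("top",(397,250))
s=np.linalg.lstsq(np.c_[d1,-d2],e2-e1,rcond=None)[0];print("blk",e1+d1*s[0],e2+d2*s[1])
# heights from top depth
a=np.load("top0.npz");d=a['d'];c=cam("top");K=c["camera_matrix"]
v,u=np.mgrid[:480,:640];Q=np.stack([(u-K[0,2])/K[0,0]*d,(v-K[1,2])/K[1,1]*d,d],-1).reshape(-1,3)
W=R.from_euler("xyz",c["orientation"],degrees=True).apply(Q)+c["eye"];W=W.reshape(480,640,3);np.save("W.npy",W)
for (x0,y0,x1,y1) in [(180,90,225,145),(225,85,270,150),(270,80,310,145),(340,95,375,145),(380,160,412,192),(436,115,525,190),(375,75,415,120),(110,205,175,250),(345,170,375,215),(525,190,575,275)]:
    w=W[y0:y1,x0:x1].reshape(-1,3);i=w[:,2].argmax();k=w[w[:,2]>.02];print((x0,y0),"top",w[i].round(3),k.min(0)[:2].round(3),k.max(0)[:2].round(3))
w=W[235:265,385:412].reshape(-1,3);k=w[w[:,2]>.018];print(len(k),k.mean(0),k.min(0),k.max(0))
E
```

```text
[0.7008 0.2024 0.045 ]
[0.714  0.1135 0.045 ]
[0.5342 0.1764 0.045 ]
[0.5483 0.0882 0.045 ]
len 0.16868449523893989 0.16763392775659147 w 0.08985470198526814 0.08926794247580871
yaw 8.785594739189248
origin [0.61938017 0.14438534] slot [0.63123937 0.14621819]
blk [ 0.55116633 -0.14356495  0.01375088] [ 0.54918572 -0.14176176  0.01337573]
(180, 90) top [0.543 0.039 0.912] [0.543 0.039] [0.801 0.257]
(225, 85) top [0.543 0.039 0.912] [0.543 0.039] [0.809 0.182]
(270, 80) top [0.543 0.039 0.912] [0.543 0.039] [0.828 0.103]
(340, 95) top [0.543 0.039 0.912] [ 0.543 -0.066] [0.801 0.039]
(380, 160) top [0.543 0.039 0.912] [ 0.543 -0.158] [0.716 0.039]
(436, 115) top [0.543 0.039 0.912] [ 0.543 -0.381] [0.809 0.039]
(375, 75) top [0.543 0.039 0.912] [ 0.543 -0.142] [0.851 0.039]
(110, 205) top [0.543 0.039 0.912] [0.541 0.039] [0.615 0.396]
(345, 170) top [0.543 0.039 0.912] [0.543 0.039] [0.543 0.039]
(525, 190) top [0.543 0.039 0.912] [ 0.509 -0.491] [0.663 0.039]
75 [ 0.5516557  -0.13669374  0.04785987] [ 0.54316577 -0.15533591  0.01898972] [0.55930409 0.03858659 0.91200481]
```

Run:
```python
from h import *
W=np.load("W.npy");d=np.load("top0.npz")['d'];p=np.load("top0.npz")['p']
for (x0,y0,x1,y1) in [(180,90,225,145),(225,85,270,150),(270,80,310,145),(340,95,375,145),(380,160,412,192),(436,115,525,190),(375,75,415,120),(110,205,175,250),(345,170,375,215)]:
    w=W[y0:y1,x0:x1][d[y0:y1,x0:x1]>0];k=w[w[:,2]>.015];print((x0,y0),"h",k[:,2].max().round(3),k.min(0)[:2].round(3),k.max(0)[:2].round(3)) if len(k) else 0
w=W[235:265,385:412][d[235:265,385:412]>0];k=w[w[:,2]>.019];print(len(k),k.mean(0),k.min(0),k.max(0))
r=cv2.minAreaRect((k[:,:2]*1000).astype(np.float32));print(r)
```

```text
(180, 90) h 0.237 [0.755 0.169] [0.801 0.257]
(225, 85) h 0.237 [0.745 0.133] [0.81  0.194]
(270, 80) h 0.218 [0.77  0.044] [0.828 0.108]
(340, 95) h 0.178 [ 0.776 -0.066] [ 0.801 -0.043]
(380, 160) h 0.107 [ 0.67  -0.158] [ 0.716 -0.111]
(436, 115) h 0.055 [ 0.687 -0.381] [ 0.809 -0.218]
(375, 75) h 0.132 [ 0.825 -0.142] [ 0.851 -0.117]
(110, 205) h 0.023 [0.541 0.309] [0.626 0.427]
(345, 170) h 0.017 [ 0.638 -0.083] [ 0.701 -0.06 ]
72 [ 0.55190233 -0.14170264  0.02425681] [ 0.54494243 -0.15533591  0.02099961] [ 0.55930409 -0.12771358  0.02775787]
((551.8141479492188, -141.67941284179688), (8.901830673217773, 29.541179656982422), 16.404237747192383)
```

Request:
step_arm(moves=[[[1.84, -3.95, 0, -0.05, 4], [1.84, -3.95, 0, -0.05, 4], [1.84, -3.95, 0, -0.05, 4], [1.84, -3.95, 0, -0.05, 4], [1.84, -3.95, 0, -0.05, 4], [1.84, -3.95, 0, -0.05, 4], [1.84, -3.95, 0, -0.05, 4], [1.84, -3.95, 0, -0.05, 4], [1.84, -3.95, 0, -0.05, 4], [1.84, -3.95, 0, -0.05, 4]]])

```text
clock: 1.15
tool_pos: [0.3687, 0.2525, 0.2267]
orientation: [-180.0, 0.0, -44.6]
force: [0.6, 0.6, 0.1]
opening: 0.04
gripper_force: 0.0
```

Request:
step_arm(moves=[[[1.84, -3.95, 0, -0.05, 4], [1.84, -3.95, 0, -0.05, 4], [1.84, -3.95, 0, -0.05, 4], [1.84, -3.95, 0, -0.05, 4], [1.84, -3.95, 0, -0.05, 4], [1.84, -3.95, -1.5, -0.05, 4], [1.84, -3.95, -1.5, -0.05, 4], [1.84, -3.95, -2, -0.05, 4], [1.84, -3.95, -2, -0.05, 4], [1.84, -3.95, -2, -0.05, 4]]])

```text
clock: 2.15
tool_pos: [0.5529, -0.1425, 0.1357]
orientation: [-180.0, 0.0, -73.3]
force: [1.4, 1.1, 1.0]
opening: 0.0401
gripper_force: 0.0
```

Run:
```python
from h import *
o=ctrl.get_obs();c=cam("wrist");print(o["clock"],o["tool_pos"],o["orientation"],o["joint_pos"],o["force"],c["eye"],c["orientation"])
p,d=viewer.snapshot("wrist");cv2.imwrite("pics/w1.png",p)
```

```text
2.15 [ 0.55290731 -0.14253879  0.13569016] [-1.79989915e+02  3.03887520e-03 -7.32758925e+01] [ 5.16840404e+00  1.52053811e+01 -1.97465320e+01 -6.09796912e-03
 -5.50388151e+01  1.15591970e+01] [1.42984645 1.14416921 0.95903343] [ 0.5761063  -0.21877229  0.29325941] [ 1.63058838e+02  7.31594427e-02 -1.63221244e+02]
```

View pics/w1.png

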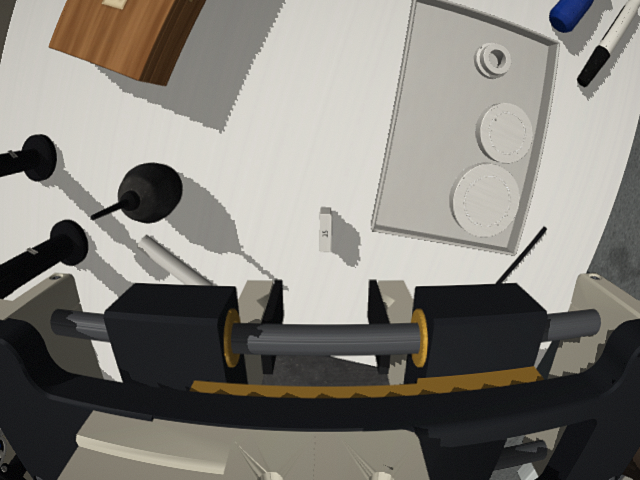

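The block is in the wrist view at columns 319–331 and rows 207–252, with a label at (326,233). The fingers straddle its line. I'll check its corners at the right heights.

Run:
```python
from h import *
c=cam("wrist");p=cv2.imread("pics/w1.png")
for q,z in [((319.5,252),.025),((331,252),.025),((319.5,222),.025),((331,222),.025),((319.5,208),0),((331,208),0)]:print(q,z,onplane("wrist",q,z,c).round(4))
cv2.imwrite("pics/w1c.png",cv2.resize(p[195:270,290:370],None,fx=8,fy=8,interpolation=cv2.INTER_NEAREST))
```

```text
(319.5, 252) 0.025 [ 0.5535 -0.1326  0.025 ]
(331, 252) 0.025 [ 0.5452 -0.1351  0.025 ]
(319.5, 222) 0.025 [ 0.56  -0.155  0.025]
(331, 222) 0.025 [ 0.5519 -0.1574  0.025 ]
(319.5, 208) 0 [ 0.5616 -0.1597 -0.    ]
(331, 208) 0 [ 0.5529 -0.1623  0.    ]
```

View pics/w1c.png

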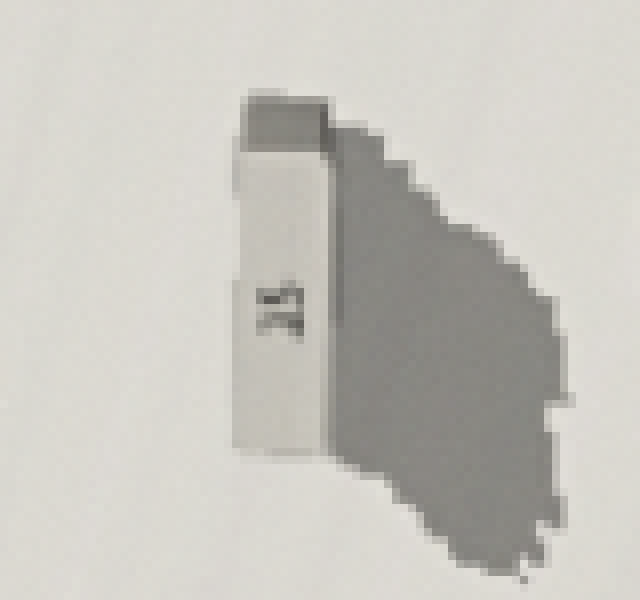

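Request:
step_arm(moves=[[[0, -0.3, -2.5, 0, 4], [0, 0, -3, 0, 4], [0, 0, -2.5, 0, 4], [0, 0, -2, 0, 4], [0, 0, -1.2, 0, 4], [0, 0, -0.9, 0, 4], [0, 0, 0, 0, 2], [0, 0, 0, 0, 0.4], [0, 0, 0, 0, 0.4], [0, 0, 0, 0, 0.4]]])

```text
clock: 3.2
tool_pos: [0.5531, -0.1437, 0.0165]
orientation: [-179.9, -0.0, -73.1]
force: [-0.5, -0.3, -0.5]
opening: 0.0136
gripper_force: 0.0
```

Request:
step_arm(moves=[[[0, 0, -0.2, 0, 1.6], [0, 0, 0, 0, 1.6], [0, 0, 0, 0, 0.2], [0, 0, 0, 0, 0.2], [0, 0, 0, 0, 0.2]]])

```text
clock: 3.7
tool_pos: [0.5525, -0.1438, 0.0136]
orientation: [-180.0, -0.0, -73.2]
force: [0.4, 0.1, 0.1]
opening: 0.0085
gripper_force: 30.0
```

Run:
```python
from h import *
for i in range(3):
    o=ctrl.get_obs();print(o["clock"],o["tool_pos"],o["orientation"],o["opening"],o["gripper_force"],o["force"])
    if i<1: p,d=viewer.snapshot("wrist");cv2.imwrite("pics/w2.png",p)
c=cam("wrist");print(c)
cv2.imwrite("pics/w2c.png",cv2.resize(p[190:390,225:425],None,fx=3,fy=3,interpolation=cv2.INTER_NEAREST))
```

```text
3.7 [ 0.55253102 -0.1437544   0.01360193] [-1.79996895e+02 -3.76490480e-03 -7.31534762e+01] 0.008472348010513032 29.99923825263977 [0.35602769 0.11489983 0.05893937]
3.75 [ 0.55251577 -0.14371802  0.01359114] [-1.79997631e+02 -1.32002790e-03 -7.31538468e+01] 0.008846431549509405 29.999241828918457 [-0.0310742   0.15489672  0.71460756]
3.75 [ 0.55251577 -0.14371802  0.01359114] [-1.79997631e+02 -1.32002790e-03 -7.31538468e+01] 0.008846431549509405 29.999241828918457 [-0.0310742   0.15489672  0.71460756]
{'camera_matrix': array([[371.64829954,   0.        , 325.18806891],
       [  0.        , 371.64829954, 236.05742222],
       [  0.        ,   0.        ,   1.        ]]), 'eye': array([ 0.57587677, -0.21988259,  0.17116335]), 'orientation': array([ 1.63061776e+02,  6.48072240e-02, -1.63099217e+02])}
```

View pics/w2c.png

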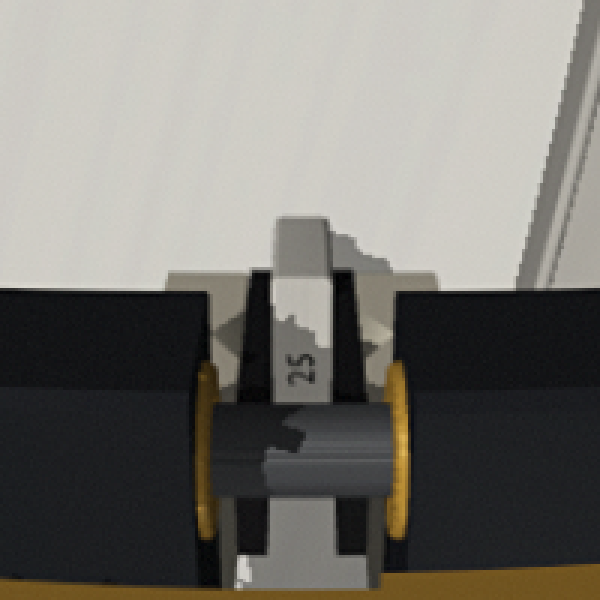

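The block is gripped. The front edge of its top is at about crop row 278, which is image pixel (325,282.7).

Run:
```python
from h import *
o=ctrl.get_obs();y=np.radians(o["orientation"][2]);t=np.array([np.cos(y),np.sin(y)])
for q,z in [((325.,282.7),.025),((325.,261.5),0.0),((325.,317),.025)]:
    P=onplane("wrist",q,z);print(P,(P[:2]-o["tool_pos"][:2])@t,(P[:2]-o["tool_pos"][:2])@[-t[1],t[0]])
# scene/top estimates of same block
p=np.load("scene0.npz")['p'][325:370,365:420];print(p[:,:,1][::3,::3])
```

```text
[ 0.55707895 -0.15716796  0.025     ] 0.014195173734446594 0.0004695216209348479
[ 0.55718837 -0.15739028  0.        ] 0.014439657011414189 0.0005098183064955438
[ 0.55215608 -0.14095396  0.025     ] -0.002749685486850716 0.0004567746747064563
[[207 216 217 218 218 220 220 220 221 221 219 221 220 221 222 222 221 220
  221]
 [220 221 221 217 219 219 221 221 220 219 221 221 219 219 219 221 219 220
  221]
 [218 221 221 219 220 219 219 220 220 220 220 220 221 220 219 219 221 220
  219]
 [218 221 221 218 218 221 216 220 218 219 221 218 221 221 220 217 219 220
  220]
 [218 220 221 220 220 212 196 198 214 220 220 220 219 220 219 221 220 217
  219]
 [218 218 219 221 220 168 145 192 193 158 210 217 220 221 220 221 221 220
  219]
 [220 218 219 218 219 148 115 114 123 193 199 195 207 219 221 220 220 219
  220]
 [217 219 220 217 218 130 115 113 112 116 121 176 172 218 220 221 221 219
  220]
 [220 217 218 209 195 115 115 113 112 114 115 114 177 220 219 218 221 220
  219]
 [150 144 141 139 142 131 115 116 111 116 113 116 187 221 218 220 220 221
  221]
 [141 142 142 140 138 139 140 132 117 115 113 125 200 219 219 218 220 220
  218]
 [144 139 143 143 142 140 139 144 141 137 119 128 216 220 221 220 219 218
  222]
 [220 195 139 141 137 143 143 142 160 163 210 218 220 219 218 220 219 219
  220]
 [219 219 216 161 165 133 204 220 216 221 217 220 218 220 220 219 221 219
  220]
 [220 219 209 155 140 115 119 164 218 218 219 218 217 217 219 219 219 219
  219]]
```

Request:
step_arm(moves=[[[0, 0, 3, 0, 0.2], [0, 0, 4.5, 0, 0.2], [0.2, 0.8, 4.5, 0, 0.2], [0.64, 2.4, 0, -0.145, 0.2], [0.64, 2.4, 0, -0.145, 0.2], [0.64, 2.4, 0, -0.145, 0.2], [0.64, 2.4, 0, -0.145, 0.2], [0.64, 2.4, 0, -0.145, 0.2], [0.64, 2.4, 0, -0.145, 0.2], [0.64, 2.4, 0, -0.145, 0.2]]])

```text
clock: 4.75
tool_pos: [0.5993, 0.0333, 0.1334]
orientation: [180.0, -0.0, -131.7]
force: [-0.4, 0.8, -0.2]
opening: 0.0088
gripper_force: 30.0
```

Request:
step_arm(moves=[[[0.64, 2.4, 0, -0.145, 0.2], [0.64, 2.4, 0, -0.145, 0.2], [0.64, 2.4, 0, -0.145, 0.2], [0.64, 2.4, -1, -0.145, 0.2], [0.64, 2.4, -1, -0.116, 0.2], [0, 1.7, -1, 0, 0.2], [0, 0, 0, 0, 0.2], [0, 0, 0, 0, 0.2]]])

```text
clock: 5.55
tool_pos: [0.6306, 0.1692, 0.103]
orientation: [-180.0, -0.1, -171.0]
force: [0.5, 0.3, -0.1]
opening: 0.0088
gripper_force: 30.0
```

Run:
```python
from h import *
o=ctrl.get_obs();c=cam("wrist");print(o["clock"],o["tool_pos"],o["orientation"],o["opening"],o["joint_pos"][5],c["eye"],c["orientation"])
p,d=viewer.snapshot("wrist");np.savez("w3.npz",p=p,d=d);cv2.imwrite("pics/w3.png",p);print(cam("wrist")["eye"])
```

```text
5.55 [0.63063786 0.16919624 0.10296443] [-1.79965810e+02 -7.76814305e-02 -1.70986277e+02] 0.008809860299583904 -113.08844666862568 [0.55366067 0.15617556 0.26062443] [ 1.63136662e+02 -3.06150754e-02  9.90673530e+01]
[0.55382428 0.15587192 0.26110183]
```

View pics/w3.png

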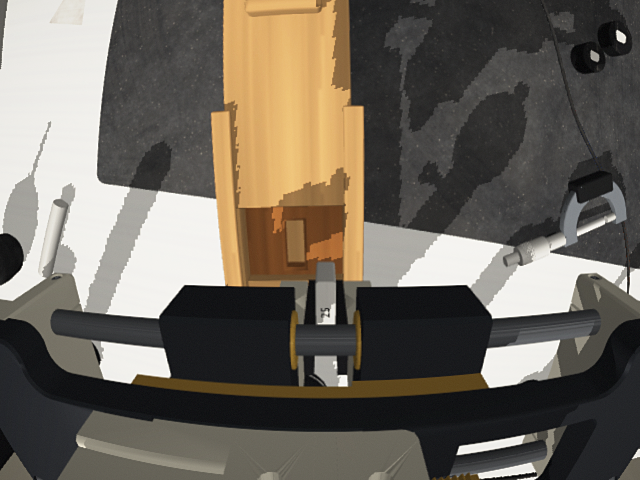

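The gripper is about 24 mm left of the slot because my y shift was too long. The empty slot shows as a pale rectangle at columns 287–305 and rows 220–265. The lid nose is at row 207 and the block is at columns 317–335. I'll measure the slot edges next.

Run:
```python
from h import *
p=np.load("w3.npz")['p'].astype(int)
hsv=cv2.cvtColor(p.astype(np.uint8),cv2.COLOR_BGR2HSV)
print("row243 H,S",[(x,*hsv[243,x,:]) for x in range(280,314,2)])
print("col296",[(y,*hsv[y,296,:]) for y in range(212,276,2)])
for r in (110,150,200): print(r,[x for x in range(200,380) if abs(p[r,x,2]-p[r,x-1,2])>25])
```

```text
row243 H,S [(280, np.uint8(13), np.uint8(171), np.uint8(112)), (282, np.uint8(13), np.uint8(179), np.uint8(117)), (284, np.uint8(13), np.uint8(174), np.uint8(116)), (286, np.uint8(14), np.uint8(175), np.uint8(92)), (288, np.uint8(15), np.uint8(138), np.uint8(148)), (290, np.uint8(16), np.uint8(140), np.uint8(144)), (292, np.uint8(16), np.uint8(135), np.uint8(144)), (294, np.uint8(16), np.uint8(141), np.uint8(143)), (296, np.uint8(16), np.uint8(140), np.uint8(142)), (298, np.uint8(16), np.uint8(140), np.uint8(144)), (300, np.uint8(16), np.uint8(138), np.uint8(150)), (302, np.uint8(17), np.uint8(144), np.uint8(154)), (304, np.uint8(15), np.uint8(161), np.uint8(106)), (306, np.uint8(12), np.uint8(173), np.uint8(84)), (308, np.uint8(13), np.uint8(175), np.uint8(108)), (310, np.uint8(13), np.uint8(178), np.uint8(106)), (312, np.uint8(13), np.uint8(173), np.uint8(112))]
col296 [(212, np.uint8(13), np.uint8(174), np.uint8(107)), (214, np.uint8(13), np.uint8(171), np.uint8(109)), (216, np.uint8(12), np.uint8(182), np.uint8(108)), (218, np.uint8(12), np.uint8(174), np.uint8(95)), (220, np.uin
[... 857 characters left out ...]
54, np.uint8(17), np.uint8(137), np.uint8(141)), (256, np.uint8(16), np.uint8(138), np.uint8(140)), (258, np.uint8(16), np.uint8(140), np.uint8(144)), (260, np.uint8(17), np.uint8(140), np.uint8(144)), (262, np.uint8(13), np.uint8(159), np.uint8(93)), (264, np.uint8(12), np.uint8(169), np.uint8(80)), (266, np.uint8(13), np.uint8(174), np.uint8(79)), (268, np.uint8(13), np.uint8(176), np.uint8(107)), (270, np.uint8(13), np.uint8(177), np.uint8(104)), (272, np.uint8(12), np.uint8(179), np.uint8(107)), (274, np.uint8(14), np.uint8(157), np.uint8(104))]
110 [236, 342, 363, 364]
150 [212, 213, 230, 231, 232, 238, 239, 363, 364, 365]
200 [233, 234, 235, 239, 240, 279, 280, 344, 345, 363, 364, 365]
```

Run:
```python
from h import *
p=np.load("w3.npz")['p'];hsv=cv2.cvtColor(p,cv2.COLOR_BGR2HSV)
c=cam("wrist")
f=lambda q,z:onplane("wrist",q,z,c)[:2]
for z,n,g,l,r in [(.018,219,267,286,306.5),(.006,219,261.5,287,304)]:
    a,b=f((296,n),z),f((297,g),z);L,Rr=f((l,243),z),f((r,243),z)
    print(z,"near",a,"far",b,"len",np.linalg.norm(a-b),"L",L,"R",Rr,"w",np.linalg.norm(L-Rr))
m=((hsv[...,1]<156)&(hsv[...,2]>115)).astype(np.uint8);w=np.zeros_like(m);w[215:270,280:312]=1;m&=w
ys,xs=np.nonzero(m);pts=np.array([f((x,y),.006) for x,y in zip(xs,ys)])
print(len(pts),cv2.minAreaRect((pts*1000).astype(np.float32)))
# case side walls outer, tops z .045 at rows 150 & 200..: left outer 212.5@150 ; inner lip edges
for r in (120,150,200):
    rr=p[r].astype(int);print(r,[ (x,rr[x].tolist()) for x in (206,210,212,214,216,218,358,362,364,366)][:0])
L=[f((212.5,150),.045),f((223,250),.045)];Rr=[f((364,150),.045),f((364,250),.045)]
print(L,Rr)
# block in hand: front top edge col/row
print([(y,p[y,326].tolist()) for y in range(258,290,2)])
print([(x,p[268,x].tolist()) for x in range(310,342,2)])
```

```text
0.018 near [0.6179766  0.14625128] far [0.6524032  0.15157921] len 0.03483644616576073 L [0.63597059 0.1416967 ] R [0.63374054 0.15570573] w 0.014185416588227175
0.006 near [0.62114329 0.14577638] far [0.6529501  0.15079662] len 0.03220055983419143 L [0.63991059 0.14171729] R [0.63796921 0.15391082] w 0.01234710759910134
721 ((637.3600463867188, 147.31448364257812), (31.216325759887695, 12.572978973388672), 9.69563102722168)
120 []
150 []
200 []
[array([0.57631814, 0.09173953]), array([0.63785185, 0.10406318])] [array([0.56369587, 0.18038302]), array([0.62383687, 0.19139774])]
[(258, [33, 65, 106]), (260, [32, 60, 102]), (262, [82, 93, 104]), (264, [100, 105, 106]), (266, [100, 103, 106]), (268, [100, 105, 107]), (270, [100, 105, 107]), (272, [99, 104, 105]), (274, [100, 104, 106]), (276, [100, 104, 106]), (278, [98, 104, 106]), (280, [98, 103, 106]), (282, [136, 143, 147]), (284, [142, 149, 152]), (286, [141, 147, 150]), (288, [141, 147, 151])]
[(310, [35, 67, 112]), (312, [37, 70, 115]), (314, [33, 66, 111]), (316, [68, 80, 96]), (318, [97, 102, 103]), (320, [98, 104, 104]), (322, [99, 105, 106]), (324, [100, 105, 107]), (326, [100, 105, 107]), (328, [97, 102, 105]), (330, [99, 105, 107]), (332, [105, 109, 111]), (334, [101, 109, 118]), (336, [28, 63, 108]), (338, [34, 64, 108]), (340, [32, 65, 108])]
```

Request:
step_arm(moves=[[[0.2, -1, -1, 0.01, 0.2], [0.2, -1.05, -1.5, 0, 0.2], [0, 0, -1.5, 0, 0.2], [0, 0, -1.3, 0, 0.2], [0, 0, 0, 0, 0.2], [0, 0, 0, 0, 0.2], [0, 0, 0, 0, 0.2]]])

```text
clock: 6.3
tool_pos: [0.6358, 0.1492, 0.0512]
orientation: [180.0, 0.1, -170.6]
force: [-0.5, -0.3, -0.5]
opening: 0.0087
gripper_force: 30.0
```

Run:
```python
from h import *
o=ctrl.get_obs();c=cam("wrist");print(o["clock"],o["tool_pos"],o["orientation"],o["opening"],c["eye"])
p,d=viewer.snapshot("wrist");np.savez("w4.npz",p=p,d=d);print(cam("wrist")["eye"])
q=p[180:310,260:390];cv2.imwrite("pics/w4.png",cv2.resize(q,None,fx=4.5,fy=4.5,interpolation=cv2.INTER_NEAREST))
```

```text
6.3 [0.63575754 0.14919027 0.05116886] [ 1.79992715e+02  5.74128593e-02 -1.70578709e+02] 0.008652162975859601 [0.5585137  0.1354432  0.20865425]
[0.55849472 0.13547843 0.20877228]
```

View pics/w4.png

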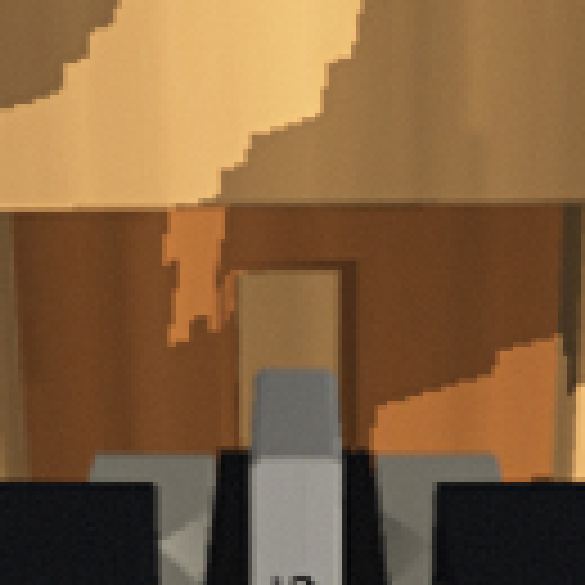

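The block lines up with the slot sideways: slot columns 311.8–339.3, block columns 316.9–334.4. The near rim is at row 238.2 and the lower front edge of the block is at row 262.2.

Run:
```python
from h import *
o=ctrl.get_obs();y=np.radians(o["orientation"][2]);t=np.array([np.cos(y),np.sin(y)]);n=np.array([-t[1],t[0]]);T=o["tool_pos"]
print(o["clock"],T)
for q,z in [((325.6,238.2),.018),((325.6,239.8),.018),((325.6,262.2),T[2]-.0136),((325.6,281.5),T[2]+.0114),((311.8,240),.018),((339.3,240),.018),((316.9,262),T[2]-.0136),((334.4,262),T[2]-.0136)]:
    P=onplane("wrist",q,z)[:2]-T[:2];print(q,(P@t*1000).round(2),(P@n*1000).round(2))
```

```text
6.35 [0.63578457 0.14924445 0.05134119]
(325.6, 238.2) 18.93 0.39
(325.6, 239.8) 18.03 0.39
(325.6, 262.2) 12.7 0.43
(325.6, 281.5) 13.43 0.49
(311.8, 240) 17.91 7.82
(339.3, 240) 17.91 -7.0
(316.9, 262) 12.81 4.71
(334.4, 262) 12.81 -3.91
```

Request:
step_arm(moves=[[[-0.29, -0.05, 0, 0, 0.2], [0, 0, -0.6, 0, 0.2], [0, 0, -0.6, 0, 0.2], [0, 0, -0.4, 0, 0.2], [0, 0, -0.3, 0, 0.2], [0, 0, -0.3, 0, 0.2], [0, 0, -0.3, 0, 0.2], [0, 0, 0, 0, 0.2]]])

```text
clock: 7.15
tool_pos: [0.6321, 0.1481, 0.025]
orientation: [-180.0, -0.0, -170.6]
force: [-0.5, -0.5, 0.1]
opening: 0.0089
gripper_force: 30.0
```

Request:
step_arm(moves=[[[0, 0, -0.2, 0, 0.2], [0, 0, -0.2, 0, 0.2], [0, 0, -0.1, 0, 0.2], [0, 0, 0, 0, 0.2]]])

```text
clock: 7.55
tool_pos: [0.6323, 0.1482, 0.0204]
orientation: [-180.0, -0.0, -170.6]
force: [0.1, -0.0, 0.0]
opening: 0.0086
gripper_force: 30.0
```

Request:
step_arm(moves=[[[0, 0, -0.05, 0, 0.8], [0, 0, 0, 0, 1.5], [0, 0, 0, 0, 1.6], [0, 0, 0, 0, 1.6], [0, 0, 1, 0, 1.6], [0, 0, 2, 0, 1.6], [0, 0, 2.5, 0, 1.6], [0, 0, 2.5, 0, 0], [0, 0, 0, 0, 0], [0, 0, 0, 0, 0]]])

```text
clock: 8.55
tool_pos: [0.6328, 0.1485, 0.1014]
orientation: [179.9, 0.1, -170.6]
force: [0.1, 0.1, -0.2]
opening: 0.001
gripper_force: 0.0
```

Run:
```python
from h import *
o=ctrl.get_obs();c=cam("wrist");print(o["clock"],o["tool_pos"],o["orientation"],o["opening"],c["eye"])
p,d=viewer.snapshot("wrist");np.savez("w5.npz",p=p,d=d);print(cam("wrist")["eye"])
cv2.imwrite("pics/w5.png",p[0:340,100:600])
```

```text
8.55 [0.63275063 0.14853866 0.10143018] [ 1.79949861e+02  1.16111754e-01 -1.70618655e+02] 0.0009603628870190205 [0.55535538 0.13471069 0.25883513]
[0.55502431 0.13456496 0.2579055 ]
```

View pics/w5.png

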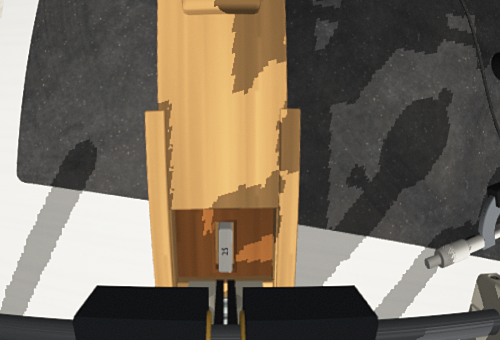

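The block sits in its slot at crop (225,248), upright. The lid nose is at row 208 and the rib is near (322,5) in full-image pixels. I'll check heights and the rib position.

Run:
```python
from h import *
a=np.load("w5.npz");p,d=a['p'],a['d'];c=cam("wrist")
def dep(u,v):
    e,r=ray("wrist",(u,v),c);dd=np.median(d[v-2:v+3,u-2:u+3]);K=c["camera_matrix"]
    rc=R.from_euler("xyz",c["orientation"],degrees=True).inv().apply(r);return e+r*dd/rc[2]
for q in [(325,235),(325,248),(325,262),(300,235),(300,150),(320,60),(322,5),(260,180)]:print(q,dep(*q).round(4))
g=p[:,325].sum(1).astype(int);print("jumps",[(y,int(g[y]-g[y-1])) for y in range(2,290) if abs(g[y]-g[y-1])>35])
r=p[60].sum(1).astype(int);print("row60",[(x,int(r[x]-r[x-1])) for x in range(230,400) if abs(r[x]-r[x-1])>40])
th=np.radians(9.4);x=np.array([np.cos(th),np.sin(th)])
nose=onplane("wrist",(325,208),.040,c)[:2];S=np.array([.632,.148]);O=S-.012*x
print("nose",nose,"case x",(nose-O)@x, "rib rear world",O+x*((nose-O)@x-.127))
for q in [(258,60),(387,60),(258,150),(387,150)]:print(q,onplane("wrist",q,.040,c))
```

```text
(325, 235) [0.6231 0.1461 0.0293]
(325, 248) [0.6317 0.1475 0.0295]
(325, 262) [0.6414 0.1491 0.0293]
(300, 235) [0.6297 0.13   0.0162]
(300, 150) [0.5712 0.1226 0.0389]
(320, 60) [0.5165 0.1255 0.038 ]
(322, 5) [0.4865 0.1217 0.0516]
(260, 180) [0.5918 0.1022 0.0433]
jumps [(12, 37), (13, 170), (14, 140), (194, -164), (208, -91), (209, -55), (222, 92), (228, 38), (229, 64), (230, 41), (247, -49), (248, -188), (249, 91), (250, 134), (252, -129), (254, 106), (271, -50), (272, -100), (273, -107), (282, 79), (283, 173), (284, 118)]
row60 [(257, 164), (258, 140), (334, -188), (371, 103), (372, 47), (376, -88), (377, -117), (387, -172)]
nose [0.60316311 0.14277248] case x -0.017303467962813752 rib rear world [0.47779535 0.12247159]
(258, 60) [0.52163191 0.08986989 0.04      ]
(387, 60) [0.5095414  0.16361779 0.04      ]
(258, 150) [0.57475952 0.09810255 0.04      ]
(387, 150) [0.56242553 0.1729427  0.04      ]
```

Request:
step_arm(moves=[[[-3, -0.53, 0, 0, 0], [-3, -0.53, 0, 0, 0], [-3, -0.53, 0, 0, 0], [-3, -0.53, 0, 0, 0], [-3, -0.54, 0, 0, 0], [-3, -0.54, 0, 0, 0], [0, 0, -2, 0, 0], [0, 0, -2, 0, 0], [0, 0, -1.6, 0, 0], [0, 0, 0, 0, 0]]])

```text
clock: 9.6
tool_pos: [0.4505, 0.115, 0.0418]
orientation: [-179.9, -0.3, -170.6]
force: [-0.9, -0.0, 0.1]
opening: 0.0008
gripper_force: 0.0
```

Request:
step_arm(moves=[[[0.4, 0.06, 0, 0, 0], [0.4, 0.06, 0, 0, 0], [0.2, 0.03, 0, 0, 0], [0.1, 0.016, 0, 0, 0], [0.1, 0.016, 0, 0, 0], [0.1, 0.016, 0, 0, 0], [0.1, 0.016, 0, 0, 0], [0.1, 0.016, 0, 0, 0], [0.1, 0.016, 0, 0, 0]]])

```text
clock: 10.5
tool_pos: [0.4683, 0.1187, 0.044]
orientation: [-180.0, -0.0, -170.6]
force: [-0.7, -0.5, -0.4]
opening: 0.0007
gripper_force: 0.3
```

Request:
step_arm(moves=[[[0.1, 0.016, 0.1, 0, 0], [0.2, 0.032, 0, 0, 0], [0.2, 0.032, 0, 0, 0], [0.2, 0.032, 0, 0, 0], [0.2, 0.032, 0, 0, 0], [0.2, 0.032, 0, 0, 0], [0.2, 0.032, 0, 0, 0], [0.2, 0.032, 0, 0, 0], [0.2, 0.032, 0, 0, 0], [0.2, 0.032, 0, 0, 0]]])

```text
clock: 11.5
tool_pos: [0.4875, 0.1218, 0.0451]
orientation: [180.0, 0.0, -170.6]
force: [-0.1, 0.3, 0.3]
opening: 0.0005
gripper_force: 0.2
```

Request:
step_arm(moves=[[[0.2, 0.032, 0, 0, 0], [0.2, 0.032, 0, 0, 0], [0.2, 0.032, 0, 0, 0], [0.2, 0.032, 0, 0, 0], [0.2, 0.032, 0, 0, 0], [0.2, 0.032, 0, 0, 0], [0.2, 0.032, 0, 0, 0], [0.2, 0.032, 0, 0, 0], [0.2, 0.032, 0, 0, 0], [0.1, 0.016, 0, 0, 0]]])

```text
clock: 12.5
tool_pos: [0.5066, 0.1249, 0.0451]
orientation: [180.0, 0.0, -170.6]
force: [-0.3, -0.4, 0.4]
opening: 0.0002
gripper_force: 0.2
```

Run:
```python
from h import *
for i in range(2):
    o=ctrl.get_obs();c=cam("wrist");print(o["clock"],o["tool_pos"],o["force"],c["eye"])
    if i==0:
        p,d=viewer.snapshot("top");np.savez("t6.npz",p=p,d=d);cv2.imwrite("pics/t6.png",p)
W0=np.load("top0.npz")['p']
# nose position: scan along case axis in top view (z .040), both pictures
c=cam("top");K=c["camera_matrix"];Rm=R.from_euler("xyz",c["orientation"],degrees=True)
th=np.radians(9);x=np.array([np.cos(th),np.sin(th)]);n=np.array([-x[1],x[0]]);O=np.array([.632,.148])-.012*x
for nm,im in (("t0",W0),("t6",p)):
  for off in (-.02,.02):
    s=np.arange(-.16,.08,.004);v=[]
    for t in s:
        q=Rm.inv().apply(np.r_[O+t*x+off*n,.040]-c["eye"]);u=q[:2]/q[2]*K[0,0]+K[:2,2];v.append(cv2.getRectSubPix(im,(1,1),tuple(map(float,u)))[0,0].tolist())
    print(nm,off,[(int(round(t*1000)),b[0],b[2]) for t,b in zip(s,v)][::1][:])
```

```text
12.5 [0.50658952 0.12488703 0.04505051] [-0.31586859 -0.37534034  0.41191597] [0.42948658 0.11122137 0.2026084 ]
12.55 [0.50665488 0.12488199 0.04503328] [0.01453422 0.50257707 0.47099679] [0.42955292 0.11124297 0.2026035 ]
t0 -0.02 [(-160, 48, 57), (-156, 75, 123), (-152, 96, 158), (-148, 77, 132), (-144, 85, 141), (-140, 98, 163), (-136, 99, 161), (-132, 94, 159), (-128, 98, 161), (-124, 97, 159), (-120, 97, 160), (-116, 95, 159), (-112, 95, 158), (-108, 94, 157), (-104, 95, 158), (-100, 95, 158), (-96, 94, 156), (-92, 95, 157), (-88, 95, 157), (-84, 95, 156), (-80, 94, 156), (-76, 94, 155), (-72, 93, 154), (-68, 94, 155), (-64, 92, 152), (-60, 93, 153), (-56, 92, 154), (-52, 93, 153), (-48, 93, 153), (-44, 93, 153), (-40, 93, 153), (-36, 92, 152), (-32, 93, 153), (-28, 93, 152), (-24, 93, 152), (-20, 86, 143), (-16, 59, 105), (-12, 54, 99), (-8, 55, 98), (-4, 54, 98), (0, 54, 97), (4, 52, 96), (8, 53, 96), (12, 55, 99), (16, 54, 96), (20, 57, 99), (24, 54, 95), (28, 54, 96), (32, 60, 98), (36, 77, 124), (40, 80, 128), (44, 94, 123), (48, 108, 113), (52, 98, 102), (56, 110, 115), (
[... 2265 characters left out ...]
-100, 59, 64), (-96, 60, 69), (-92, 64, 82), (-88, 66, 91), (-84, 69, 92), (-80, 69, 91), (-76, 65, 88), (-72, 59, 80), (-68, 54, 75), (-64, 67, 87), (-60, 105, 131), (-56, 113, 161), (-52, 103, 167), (-48, 105, 171), (-44, 106, 172), (-40, 105, 171), (-36, 102, 166), (-32, 82, 134), (-28, 76, 124), (-24, 75, 124), (-20, 75, 124), (-16, 76, 123), (-12, 76, 124), (-8, 77, 124), (-4, 77, 124), (0, 76, 124), (4, 78, 125), (8, 77, 125), (12, 77, 123), (16, 78, 123), (20, 66, 110), (24, 56, 96), (28, 56, 97), (32, 71, 120), (36, 113, 178), (40, 104, 164), (44, 115, 136), (48, 125, 130), (52, 136, 141), (56, 123, 128), (60, 114, 119), (64, 116, 121), (68, 119, 125), (72, 116, 157), (76, 111, 174)]
```

Request:
step_arm(moves=[[[0.2, 0.032, 0, 0, 0], [0.2, 0.032, 0, 0, 0], [0.2, 0.032, 0, 0, 0], [0.2, 0.032, 0, 0, 0], [0.2, 0.032, 0, 0, 0], [0.2, 0.032, 0, 0, 0], [0.2, 0.032, 0, 0, 0], [0.2, 0.032, 0, 0, 0], [0.1, 0.016, 0, 0, 0], [0.1, 0.016, 0, 0, 0]]])

```text
clock: 13.55
tool_pos: [0.5245, 0.1277, 0.045]
orientation: [180.0, -0.0, -170.6]
force: [-0.2, 0.0, 0.4]
opening: 0.0007
gripper_force: 0.2
```

Request:
step_arm(moves=[[[0.05, 0.008, 0, 0, 0], [0.05, 0.008, 0, 0, 0], [0.05, 0.008, 0, 0, 0], [0.05, 0.008, 0, 0, 0], [0.05, 0.008, 0, 0, 0], [0.05, 0.008, 0, 0, 0]]])

```text
clock: 14.15
tool_pos: [0.5274, 0.1282, 0.0451]
orientation: [-180.0, 0.0, -170.6]
force: [0.5, -0.1, -0.5]
opening: 0.0007
gripper_force: 0.1
```

Request:
step_arm(moves=[[[0.05, 0.008, 0, 0, 0], [0.05, 0.008, 0, 0, 0], [0.05, 0.008, 0, 0, 0], [0.05, 0.008, 0, 0, 0], [0.05, 0.008, 0, 0, 0], [0.05, 0.008, 0, 0, 0], [0.05, 0.008, 0, 0, 0]]])

```text
clock: 14.85
tool_pos: [0.5309, 0.1287, 0.0451]
orientation: [180.0, 0.0, -170.6]
force: [1.0, -0.9, -0.3]
opening: 0.0002
gripper_force: 0.1
```

Request:
step_arm(moves=[[[0.05, 0.008, 0, 0, 0], [0.05, 0.008, 0, 0, 0], [0.05, 0.008, 0, 0, 0], [0.05, 0.008, 0, 0, 0], [0.05, 0.008, 0, 0, 0], [0.05, 0.008, 0, 0, 0], [0.05, 0.008, 0, 0, 0]]])

```text
clock: 15.55
tool_pos: [0.5344, 0.1293, 0.0451]
orientation: [180.0, 0.0, -170.6]
force: [-0.0, -0.0, 0.2]
opening: 0.0003
gripper_force: 0.1
```

Request:
step_arm(moves=[[[0.05, 0.008, 0, 0, 0], [0.05, 0.008, 0, 0, 0], [0.05, 0.008, 0, 0, 0], [0.05, 0.008, 0, 0, 0], [0.05, 0.008, 0, 0, 0], [0.05, 0.008, 0, 0, 0], [0.05, 0.008, 0, 0, 0]]])

```text
clock: 16.25
tool_pos: [0.5378, 0.1298, 0.045]
orientation: [-180.0, -0.0, -170.6]
force: [-0.4, 0.1, 0.2]
opening: 0.0005
gripper_force: 0.3
```

Request:
step_arm(moves=[[[0.05, 0.008, 0, 0, 0], [0.05, 0.008, 0, 0, 0], [0.05, 0.008, 0, 0, 0], [0.05, 0.008, 0, 0, 0], [0.05, 0.008, 0, 0, 0], [0.05, 0.008, 0, 0, 0]]])

```text
clock: 16.85
tool_pos: [0.5394, 0.1297, 0.0447]
orientation: [-180.0, -0.2, -170.6]
force: [-7.0, -0.5, 4.1]
opening: 0.0001
gripper_force: 3.5
```

Request:
step_arm(moves=[[[0.05, 0.008, 0, 0, 0], [0.05, 0.008, 0, 0, 0], [0, 0, 0, 0, 0]]])

```text
clock: 17.15
tool_pos: [0.5403, 0.1298, 0.0447]
orientation: [-180.0, -0.2, -170.6]
force: [-7.7, -0.2, 2.8]
opening: 0.0003
gripper_force: 3.6
```

Request:
step_arm(moves=[[[0.05, 0.008, 0, 0, 0], [0.05, 0.008, 0, 0, 0], [0.05, 0.008, 0, 0, 0], [0, 0, 0, 0, 0]]])

```text
clock: 17.55
tool_pos: [0.5434, 0.1307, 0.0449]
orientation: [-180.0, 0.0, -170.6]
force: [-2.3, -0.5, 0.7]
opening: 0.0002
gripper_force: 1.0
```

Request:
step_arm(moves=[[[0.05, 0.008, 0, 0, 0], [0.05, 0.008, 0, 0, 0], [0.05, 0.008, 0, 0, 0], [0.05, 0.008, 0, 0, 0]]])

```text
clock: 17.95
tool_pos: [0.5458, 0.1313, 0.0453]
orientation: [180.0, 0.0, -170.6]
force: [0.0, 0.2, 0.3]
opening: 0.0005
gripper_force: 0.2
```

Request:
step_arm(moves=[[[0.05, 0.008, 0, 0, 0], [0.05, 0.008, 0, 0, 0], [0.05, 0.008, 0, 0, 0]]])

```text
clock: 18.25
tool_pos: [0.5468, 0.1312, 0.045]
orientation: [-180.0, -0.0, -170.6]
force: [-0.6, 0.8, 0.9]
opening: 0.0005
gripper_force: 0.5
```

Request:
step_arm(moves=[[[0.05, 0.008, 0, 0, 0], [0.05, 0.008, 0, 0, 0], [0, 0, 0, 0, 0]]])

```text
clock: 18.55
tool_pos: [0.5478, 0.1314, 0.045]
orientation: [-180.0, -0.0, -170.6]
force: [-0.7, -0.6, 1.4]
opening: 0.0004
gripper_force: 0.6
```

Request:
step_arm(moves=[[[0.05, 0.008, 0, 0, 0], [0.05, 0.008, 0, 0, 0], [0, 0, 0, 0, 0]]])

```text
clock: 18.85
tool_pos: [0.548, 0.1312, 0.0448]
orientation: [-180.0, -0.1, -170.6]
force: [-4.4, -1.3, 2.4]
opening: 0.0006
gripper_force: 2.6
```

Request:
step_arm(moves=[[[0.05, 0.008, 0, 0, 0], [0, 0, 0, 0, 0]]])

```text
clock: 19.05
tool_pos: [0.548, 0.1312, 0.0447]
orientation: [-180.0, -0.1, -170.6]
force: [-7.1, -0.0, 3.3]
opening: 0.0002
gripper_force: 3.3
```

Request:
step_arm(moves=[[[-0.1, -0.016, 0, 0, 0], [-0.2, -0.032, 0, 0, 0], [-1, -0.16, 0, 0, 0], [-1, -0.16, 1, 0, 0], [-1, -0.16, 3, 0, 0], [-1, -0.16, 4, 0, 0], [-1, -0.16, 4, 0, 0], [0, 0, 0, 0, 0], [0, 0, 0, 0, 0], [0, 0, 0, 0, 0]]])

```text
clock: 20.05
tool_pos: [0.4957, 0.123, 0.165]
orientation: [180.0, -0.0, -170.6]
force: [0.4, -0.1, 0.2]
opening: 0.0006
gripper_force: 0.0
```

Run:
```python
from h import *
o=ctrl.get_obs();print(o["clock"],o["tool_pos"],o["force"])
p,d=viewer.snapshot("top");p0=np.load("top0.npz")['p']
pw,dw=viewer.snapshot("wrist");cv2.imwrite("pics/t7.png",cv2.resize(p[150:270,205:300],None,fx=5,fy=5,interpolation=cv2.INTER_CUBIC))
c=cam("top");K=c["camera_matrix"];Rm=R.from_euler("xyz",c["orientation"],degrees=True)
th=np.radians(9);x=np.array([np.cos(th),np.sin(th)]);n=np.array([-x[1],x[0]]);O=np.array([.632,.148])-.012*x
for nm,im in(("t0",p0),("t7",p)):
 for off in(-.02,0.,.02):
    v=[]
    for t in np.arange(.03,.09,.002):
        q=Rm.inv().apply(np.r_[O+t*x+off*n,.040]-c["eye"]);u=q[:2]/q[2]*K[0,0]+K[:2,2];b=cv2.getRectSubPix(im,(1,1),tuple(map(float,u)))[0,0];v.append((int(round(t*1000)),int(b[2])-int(b[0])))
    print(nm,off,v)
```

```text
20.05 [0.49570418 0.12302666 0.16495582] [ 0.44701496 -0.1142617   0.24664724]
t0 -0.02 [(30, 39), (32, 38), (34, 43), (36, 47), (38, 48), (40, 48), (42, 44), (44, 29), (46, 14), (48, 5), (50, 5), (52, 4), (54, 3), (56, 5), (58, 4), (60, 4), (62, 5), (64, 4), (66, 5), (68, 4), (70, 10), (72, 25), (74, 39), (76, 46), (78, 51), (80, 57), (82, 62), (84, 64), (86, 60), (88, 44)]
t0 0.0 [(30, 39), (32, 42), (34, 53), (36, 61), (38, 64), (40, 59), (42, 43), (44, 20), (46, 9), (48, 6), (50, 5), (52, 5), (54, 5), (56, 4), (58, 5), (60, 5), (62, 6), (64, 5), (66, 5), (68, 6), (70, 10), (72, 27), (74, 52), (76, 63), (78, 63), (80, 64), (82, 65), (84, 65), (86, 60), (88, 40)]
t0 0.02 [(30, 41), (32, 47), (34, 59), (36, 65), (38, 64), (40, 58), (42, 43), (44, 22), (46, 9), (48, 5), (50, 4), (52, 4), (54, 4), (56, 5), (58, 5), (60, 4), (62, 4), (64, 4), (66, 3), (68, 7), (70, 18), (72, 40), (74, 58), (76, 63), (78, 62), (80, 63), (82, 65), (84, 64), (86, 56), (88, 39)]
t7 -0.02 [(30, 40), (32, 42), (34, 42), (36, 40), (38, 43), (40, 42), (42, 41), (44, 43), (46, 41), (48, 40), (50, 41), (52, 42), (54, 41), (56, 40), (58, 37), (60, 28), (62, 15), (64, 7), (66, 5), (68, 6), (70, 11), (72, 26), (74, 40), (76, 48), (78, 54), (80, 58), (82, 62), (84, 65), (86, 61), (88, 44)]
t7 0.0 [(30, 48), (32, 49), (34, 55), (36, 61), (38, 65), (40, 64), (42, 64), (44, 64), (46, 65), (48, 64), (50, 63), (52, 64), (54, 64), (56, 63), (58, 62), (60, 45), (62, 18), (64, 8), (66, 5), (68, 6), (70, 11), (72, 27), (74, 54), (76, 64), (78, 63), (80, 65), (82, 67), (84, 67), (86, 59), (88, 41)]
t7 0.02 [(30, 65), (32, 65), (34, 64), (36, 64), (38, 64), (40, 64), (42, 65), (44, 64), (46, 64), (48, 64), (50, 64), (52, 63), (54, 63), (56, 61), (58, 56), (60, 39), (62, 18), (64, 8), (66, 5), (68, 6), (70, 18), (72, 41), (74, 59), (76, 65), (78, 64), (80, 65), (82, 66), (84, 65), (86, 58), (88, 40)]
```

View pics/t7.png

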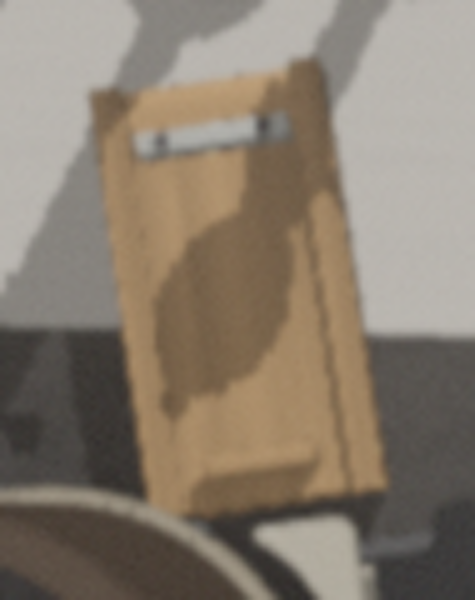

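The lid is shut: its nose meets the steel stop at crop row 150, and the force trace showed the ridge, then the release, then a rigid stop. The gripper is clear, so I'm handing in.

```bash
python3 -c "
from h import *
print(close_job())"
```

```text
the job is handed in; nothing more can be done
None
```

I handed the job in with the block standing fully down in its slot and the lid shut. The push force rose to about 7.7 N over the ridge, fell to zero, then hit a rigid stop at about 7 N; pin and ridge positions couldn't be read directly, and the hand-in returned no verdict.

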